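# Put the bench burner into cool-down

### The arm

A 6-joint arm with a two-finger parallel gripper is mounted at the origin on the work surface. World frame = base frame: x ahead of the robot, y to its left, z up, the work surface at z = 0. Lengths are in m, angles in rad, forces in N, time in s.
With the tool pointing down it reaches from about 0.375 to 0.975 m from the base axis. Payload 3.8 kg.
Tool frame: the origin (TCP) lies midway between the tips of the shut fingers; the grasp point (between the pads) lies grip_point_offset behind it (grip_point_offset is the distance from the TCP to the grasp point, in m); z points along the fingers, y is the line along which they close (so a half turn about z gives the same grasp; the last joint's range is limited). The gripper opens to 85 mm and grips with 20 to 120 N. Pads are 22 mm wide; open, the fingers measure 114 mm over their backs; the gripper's body (76 mm by 85 mm) begins 54 mm behind the grasp point. The pads swing forward as they close: fully open they stand 13 mm farther back than shut.
Start: joints at [1.303, 0.264, 1.604, -0, 1.274, -0.037], TCP at [0.154, 0.657, 0.231] pointing down, gripper open.
Joint ranges: [-2.63, 2.63], [-0.94, 2.18], [0.31, 2.57], [-1.31, 4.45], [0, 2.66], [-2.55, 2.55]. Speed limits (rad/s): [2.57, 2.57, 3.14, 3.14, 3.14, 3.14].

### API

Orientations are given as a rotation vector (axis times angle).
In Python, from bench import state, camera, close_job, recognise, trace, grip_point_offset gives the robot as it stands.
- The arm moves only by the tool step_arm, never from a script. Its argument "plan" is text: rows parted by semicolons, each of 7 numbers parted by spaces: the shift along the tool's x, y, z in m, then the turn, a rotation vector about the tool's x, y, z in degrees, then the finger opening in m, from 0 to 0.0854. A call has 1 to 20 rows; each row shifts and turns the commanded pose from where the row before left it, along the tool's axes as they then stand; what a row does not reach is not made up. A row lasts 1/12 s, in which the tool goes at most 41.7 mm and 7.16 degrees, less where a joint would pass 70% of its speed; a pose out of reach is approached as far as the arm can. A call with a gripper value outside its range is refused whole. The fingers move at their own pace and stop on an object; the grip force is fixed at half the most. Time passes only in rows, so rows that do not move let the fingers close. It gives the time, the measured TCP pose, the force, the opening and the grip force at its end, in the units of the state.
- state(): the state, without advancing time (a new reading comes with each control period).
- camera(name): name is "side" or "top"; returns a dict with "color" (480x640x3 uint8, red, green, blue), "depth" (480x640 float32, m along the optical axis (not along the pixel's ray), 0 where there is no reading), "fx", "fy", "cx", "cy" (pixels), "k1" (the pictures are not rectified: a ray, as slopes to the right and down, at radius r is drawn at 1 + k1 r^2 times it, then the intrinsics apply), "xyz" and "orientation" of the camera in the world. Camera axes: x right, y down, z forward; pixel columns grow to the right and rows downward; lengths in m; the calibration is good to about 2 mm. A picture is of the moment at which its call begins.
- close_job(): hands the job in; it is judged then, once.
Trained networks look in a picture, given as the dict that the camera call returned (one of the last four; its "shot" number tells which), for a name from the list of things; names that differ only in an ending like _2 or _b are one class to them, and where a whole thing is asked for, a point or a joint stands for the part that bears it (a point fixed in the world has none). Each returns a list of dicts, best first, with "p" (0 to 1); they miss things now and then, are a little off and sometimes report something else, mostly with a low value. They report only what shows in the picture. A call takes as long as a camera call.
- recognise(picture, name): "box" ([left, top, width, height] in pixels, round what is visible of it).
- trace(picture, name): "mask" (480x640 bool, what is visible of it) and "box" ([left, top, width, height] in pixels, round what is visible of it).
The state is a dict: "time_s": time; "qpos": joint angles; "joint_velocities": joint speeds; "effort": joint torques, N m; "tcp_pos": TCP position; "eef_rot": TCP orientation; "force": force on the tool from outside, world axes, zero at the start; "torque": the same for the moment, N m; "finger_gap": finger opening in m; "grasp_force": force on a finger pad.
Only numpy, scipy, OpenCV 4.12 (cv2) and the standard library are available. Lean on these libraries where they do the work, as an engineer would, in place of code of your own. Each camera call takes 0.05 s, during which the arm holds its last target. There are 200 camera calls.

### The job

Put the bench burner into cool-down: first close the lever with the red handle (gas) by swinging it clockwise, as seen from above, gently but fully home against its brass stop. Then swing the lever with the blue handle (air) clockwise until it points straight at the yellow marker on its box, without swinging it past, and let go. Leave the jar, the vase and the wooden paddle where they are.

Things in the scene. Friction and masses are not known exactly. Their poses are not given: they have to be found in the camera images.
- gas_box: gas control box: grey, white top with black scale ticks, fixed, top 50 mm above the bench. Origin on its lever's vertical pivot axis, at bench level. In its own axes it spans x -170..+55, y -125..+125 mm; a pipe below 50 mm runs on to x = +153. Yaw within 0.25 rad of 0; the lever on it has a red handle.
- air_box: air control box: grey, white top with black scale ticks, fixed, top 50 mm above the bench. Origin on its lever's vertical pivot axis, at bench level. In its own axes it spans x -170..+55, y -125..+125 mm; a pipe below 50 mm runs on to x = +153. Yaw within 0.25 rad of 0; the lever on it has a blue handle. It stands beside the gas box, left or right of it.
- gas_lever (a joint): gas lever angle, 0 (wide open) to 1.8 rad, growing clockwise seen from above. It turns level about the box's pivot; at q it points outward along the world direction (box yaw + 4.014 - q). Steel bar 16 mm wide, 8 thick, reaching 123 mm from the pivot, 62 to 70 mm above the bench. Stiff: about 3 N at the handle; stays where left. Starts at 0 to 0.45.
- air_lever (a joint): air lever angle, 0 (wide open) to 1.8 rad, growing clockwise seen from above. It turns level about the box's pivot; at q it points outward along the world direction (box yaw + 4.014 - q). Steel bar 16 mm wide, 8 thick, reaching 123 mm from the pivot, 62 to 70 mm above the bench. Stiff: about 3 N at the handle; stays where left. Starts at 0 to 0.35.
- gas_grip (a point): point on the axis of the upright round red handle (22 mm in diameter, 70 to 136 mm above the bench), 110 mm from the pivot, 115 mm above the bench, a good height to grip from above. Its x axis points outward along the lever, z up.
- air_grip (a point): point on the axis of the upright round blue handle (22 mm in diameter, 70 to 136 mm above the bench), 110 mm from the pivot, 115 mm above the bench, a good height to grip from above. Its x axis points outward along the lever, z up.
- gas_stop: rigid brass stop block fixed on the gas box, 28 x 18 mm, top 84 mm above the bench, 53 to 81 mm from the pivot; reset each time to a lever angle of 1.1 to 1.6 rad. Origin on the pivot axis at bench level; its x axis points outward along the lever's centre line as it is when the bar touches the block. The block lies on the -y side of that line; the lever comes from +y.
- air_marker: yellow marker block fixed on the air box, 24 mm long, 14 wide, top 66 mm above the bench, 130 to 154 mm from the pivot; reset each time to a lever angle of 0.7 to 1.45 rad. Origin on the pivot axis at bench level; its x axis points outward through the marker: the lever must lie along it. The lever comes from +y and its end passes just inside the marker; nothing stops it.
- jar: bystander: clear storage jar with red lid, 60 mm in diameter, 90 mm high, standing between the boxes; origin at the centre of its underside.
- vase: bystander: glass vase 76 mm in diameter, 140 mm high, standing to the right of the boxes; origin at the centre of its underside.
- paddle: bystander: flat wooden paddle 218 mm long, 70 mm wide, 14 mm thick, lying to the left of the boxes; origin on its underside where handle and blade join, x towards the blade.

How it is judged:
On the way, in this order (a step that is already met when the one before it is completed fails the run):
1. gas lever fully home against its brass stop (within 2 deg) while the air lever has not been moved yet (its handle within 20 mm of its start) (angle between the x axis of gas_grip and the x axis of gas_stop, either way round below 0.035 rad and distance of air_grip from where it was at the start of the episode below 0.02 m), for 0.2 s.
2. air lever points at the yellow marker within 3.4 deg, gas lever still home (angle between the x axis of air_grip and the x axis of air_marker, either way round below 0.06 rad and angle between the x axis of gas_grip and the x axis of gas_stop, either way round below 0.035 rad), for 0.2 s.
At the end, for the whole second after the job is handed in: The gas lever lies against its brass stop (within 0.035 rad, 2 deg) and the air lever points at the yellow marker (within 0.06 rad, 3.4 deg), both at rest; jar, vase and paddle within 30 mm of their starts (all of step 2 and velocity of joint gas_lever between -0.05 and 0.05 rad/s and velocity of joint air_lever between -0.05 and 0.05 rad/s); the robot touches nothing.
It fails at once if air lever swung clearly past the yellow marker (more than 16 mm at the handle, about 8 deg) (y of air_grip in the frame of air_marker below -0.016 m).
It fails at once if gas lever rammed or forced against its stop (over 80 N between them) (contact force between gas_lever and gas_stop above 80 N).
It fails at once if jar moved more than 30 mm (distance of jar from where it was at the start of the episode above 0.03 m).
It fails at once if vase moved more than 30 mm (distance of vase from where it was at the start of the episode above 0.03 m).
It fails at once if paddle moved more than 30 mm (distance of paddle from where it was at the start of the episode above 0.03 m).
It also fails if it takes over 58 s, if anything falls off the work surface, if the arm or the gripper's body presses on something with over 40 N, if the wrist force passes 120 N, or if a joint passes its speed limit or range.

## Working session

There is one attempt and no reset: what is moved stays moved. The work goes in short steps, Python scripts to look and compute and a tool call to move; the robot and the scene stay as the last step left them, time stands still between calls to the robot, and variables do not carry over. Pictures are saved under pics/ and viewed, at most 10 in all, crops included, and the job is handed in when it is done.

Besides the shell and the picture viewer there is one more tool, called after "Call:" as name(argument=value, ...), one argument or row to a line, values as JSON. step_arm: Moves the arm, as the interface text tells. Its arguments: {"type":"object","properties":{"plan":{"type":"string"}},"required":["plan"]}

```bash
mkdir -p pics
cat > h.py <<'E'
import numpy as np, cv2
from scipy.spatial.transform import Rotation as R
from bench import state, camera, close_job, recognise, trace, grip_point_offset
def cloud(c):
    v,u=np.mgrid[0:480,0:640]
    xd=(u-c['cx'])/c['fx']; yd=(v-c['cy'])/c['fy']; x,y=xd.copy(),yd.copy()
    for _ in range(10):
        s=1+c['k1']*(x*x+y*y); x,y=xd/s,yd/s
    d=c['depth']; P=np.stack([x*d,y*d,d],-1)
    o=np.array(c['orientation']); 
    Rm=R.from_rotvec(o).as_matrix() if o.size==3 else (o if o.shape==(3,3) else R.from_quat(o).as_matrix())
    W=P@Rm.T+np.array(c['xyz']); W[d==0]=np.nan
    return W
E
python3 - <<'E'
from h import *
s=state(); print(s, grip_point_offset)
for n in ['top','side']:
    c=camera(n); cv2.imwrite(f'pics/{n}0.png',c['color'][:,:,::-1]); W=cloud(c); print(n,c['xyz'],c['orientation'],c['fx'],c['k1'])
    for t in ['gas_box','air_box','gas_lever','air_lever','gas_grip','air_grip','gas_stop','air_marker','jar','vase','paddle']:
        for r in trace(c,t)[:2]:
            m=r['mask']; p=W[m]; print(t,round(r['p'],2),r['box'],m.sum(),np.nanmedian(p,0).round(4),np.nanpercentile(p[:,2],[5,95]).round(3))
E
```

```text
{'time_s': 0.0, 'qpos': array([ 1.30304394e+00,  2.64795263e-01,  1.60539060e+00,  9.28161149e-06,
        1.27374366e+00, -3.68820719e-02]), 'joint_velocities': array([-0.00099822,  0.00019528, -0.00038612, -0.00157588,  0.00091045,
        0.00055918]), 'effort': array([-8.15165322e-05, -5.15097892e+01, -3.67324662e+01,  2.14053603e-04,
        1.27285451e-02, -6.36932374e-07]), 'tcp_pos': array([0.15424377, 0.65636466, 0.22992473]), 'eef_rot': array([-0.36180753, -3.1203211 ,  0.00362572]), 'force': array([-0.36652672, -0.49259349, -0.65987677]), 'torque': array([ 0.02241095,  0.00159516, -0.00826448]), 'grasp_force': 0.0, 'finger_gap': 0.08519521094610132} 0.0187
top [ 0.49476981 -0.00525653  1.34033458] [-2.15414919  2.19405512 -0.07834273] 554.9736149561563 -0.10315333135293629
gas_box 0.76 [366.8, 169.7, 122.1, 142.4] 10689 [ 0.5775 -0.2244  0.0522] [0.043 0.069]
air_box 0.82 [183.5, 170.1, 123.9, 144.6] 10823 [0.5849 0.2014 0.0521] [0.043 0.063]
gas_lever 0.69 [124.5, 252.0, 24.5, 89.2] 1724 [0.5189 0.4589 0.0154] [0.009 0.02 ]
gas_lever 0.63 [414.0, 221.0, 53.7, 51.1] 635 [ 
[... 1368 characters left out ...]
07 [ 0.5804 -0.262   0.0763] [0.067 0.136]
gas_grip 0.64 [366.4, 312.6, 32.0, 55.4] 686 [ 0.5742 -0.269   0.0765] [0.068 0.136]
air_grip 0.8 [279.2, 192.4, 23.8, 42.1] 436 [0.5829 0.1437 0.0768] [0.067 0.135]
gas_stop 0.53 [350.2, 306.4, 16.5, 16.7] 223 [ 0.5731 -0.1862  0.0802] [0.055 0.088]
air_marker 0.61 [255.2, 224.1, 5.5, 10.5] 81 [0.5013 0.1567 0.064 ] [0.052 0.067]
jar 0.57 [342.2, 230.3, 20.9, 44.7] 816 [ 0.6653 -0.0185  0.0658] [0.011 0.092]
vase 0.78 [394.7, 415.2, 41.7, 63.9] 2068 [ 0.5069 -0.4719  0.0819] [0.03  0.141]
paddle 0.8 [176.2, 164.5, 69.4, 37.8] 868 [0.5102 0.4522 0.0136] [0.005 0.017]
paddle 0.35 [396.3, 417.0, 41.9, 56.9] 2004 [ 0.5067 -0.4717  0.0826] [0.031 0.141]
```

```bash
cat > m.py <<'E'
from h import *
def meas(c):
    W=cloud(c); hsv=cv2.cvtColor(c['color'],cv2.COLOR_RGB2HSV); H,S,V=[hsv[:,:,i].astype(int) for i in range(3)]
    X,Y,Z=W[...,0],W[...,1],W[...,2]; out={}
    for side,sg in (('gas',-1),('air',1)):
        reg=(sg*Y>0.03)&(sg*Y<0.40)&(X>0.3)&(X<0.9)
        m=reg&(Z>.042)&(Z<.06)
        n,l,st,_=cv2.connectedComponentsWithStats(cv2.morphologyEx(m.astype(np.uint8),cv2.MORPH_OPEN,np.ones((5,5))))
        k=1+np.argmax(st[1:,4]); p=W[(l==k)&m][:,:2]
        rect=cv2.minAreaRect((p*1000).astype(np.float32)); out[side+'_rect']=rect
        m=reg&(Z>.125)&(Z<.145)&(S>80); out[side+'_handle']=(W[m].mean(0).round(4),m.sum(),(cv2.minEnclosingCircle((W[m][:,:2]*1000).astype(np.float32)) if m.sum() else 0))
        m=reg&(Z>.06)&(Z<.073)&(S<70); out[side+'_bar']=(W[m].mean(0).round(4),m.sum())
        m=reg&(Z>.055)&(Z<.09)&(H>15)&(H<35)&(S>90); out[side+'_yel']=(W[m].mean(0).round(4),m.sum(),cv2.minAreaRect((W[m][:,:2]*1000).astype(np.float32)) if m.sum() else 0)
    return out
E
python3 - <<'E'
from m import *
c=camera('top')
for k,v in meas(c).items(): print(k,v)
im=cv2.resize(c['color'][150:350,110:560,::-1],None,fx=1.77,fy=1.77,interpolation=cv2.INTER_CUBIC);cv2.imwrite('pics/t1.png',im)
E
```

```text
gas_rect ((573.5634765625, -232.9792938232422), (225.65646362304688, 251.490966796875), 9.704912185668945)
gas_handle (array([ 0.5384, -0.285 ,  0.136 ]), np.int64(87), ((538.8775024414062, -286.1348876953125), 10.974227905273438))
gas_bar (array([ 0.6178, -0.2584,  0.0681]), np.int64(300))
gas_yel (array([ 0.5759, -0.1792,  0.085 ]), np.int64(90), ((576.14111328125, -179.42633056640625), (18.15228843688965, 28.34540557861328), 64.7065658569336))
air_rect ((580.5597534179688, 197.4342803955078), (226.90936279296875, 252.3487091064453), 13.952739715576172)
air_handle (array([0.5613, 0.1284, 0.1368]), np.int64(76), ((561.4172973632812, 128.96640014648438), 10.545210838317871))
air_bar (array([0.6006, 0.1757, 0.0686]), np.int64(241))
air_yel (array([0.5035, 0.1596, 0.0674]), np.int64(64), ((503.654541015625, 159.8563995361328), (23.72841453552246, 13.716053009033203), 21.140769958496094))
```

View pics/t1.png

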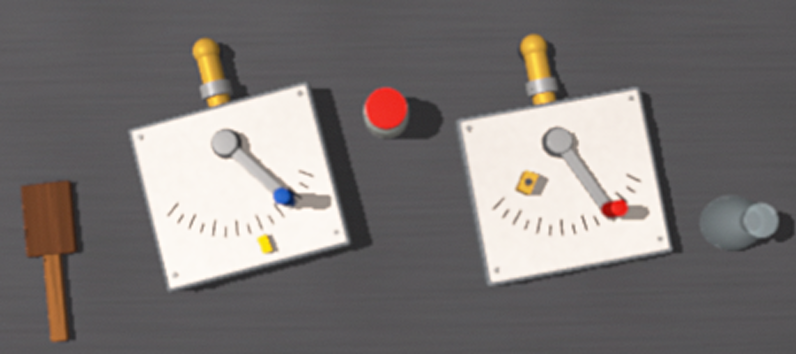

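View pics/side0.png

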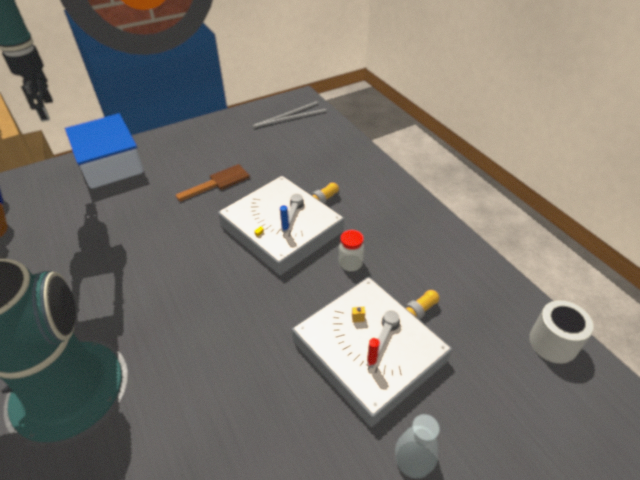

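```bash
cat > p.py <<'E'
from h import *
def Rt(psi): # tool down, closing axis (tool y) at heading psi
    y=np.array([np.cos(psi),np.sin(psi),0]); z=np.array([0,0,-1.]); return np.stack([np.cross(y,z),y,z],1)
def rows(p,Rm,segs,dec=4):
    """segs: list of (xyz,psi,n,gap) -> rows text; tracks rounding"""
    p=np.array(p,float); out=[]
    for g,psi,n,gap in segs:
        p0=p.copy(); y=Rm[:,1]; a=np.arctan2(y[1],y[0]); d=(psi-a+np.pi)%(2*np.pi)-np.pi
        for i in range(1,n+1):
            t=p0+(np.array(g)-p0)*i/n; Rg=Rt(a+d*i/n)
            s=np.round(Rm.T@(t-p),dec); w=np.round(np.degrees(R.from_matrix(Rm.T@Rg).as_rotvec()),1)
            p=p+Rm@s; Rm=Rm@R.from_rotvec(np.radians(w)).as_matrix()
            out.append(' '.join(f'{v:g}' for v in list(s+0.)+list(w+0.)+[gap]))
    return out
def now():
    s=state(); return s['tcp_pos'],R.from_rotvec(s['eef_rot']).as_matrix()
E
python3 - <<'E'
from p import *
p,Rm=now()
r=rows(p,Rm,[((.5,.2,.23),.1,17,.085),((.5385,-.2855,.23),-.98,14,.085)],3)
print('; '.join(r[:17]));print();print('; '.join(r[17:]))
E
```

```text
-0.026 -0.022 0 0 0 4.2 0.085; -0.027 -0.019 0 0 0 4.2 0.085; -0.029 -0.018 0 0 0 4.1 0.085; -0.03 -0.015 0 0 0 4.2 0.085; -0.031 -0.013 0 0 0 4.2 0.085; -0.032 -0.011 0 0 0 4.2 0.085; -0.033 -0.008 0.001 0 0 4.2 0.085; -0.033 -0.007 0 0 0 4.1 0.085; -0.033 -0.003 0 0 0 4.2 0.085; -0.034 -0.001 0 0 0 4.2 0.085; -0.034 0.001 0 0 0 4.2 0.085; -0.033 0.004 0 0 0 4.2 0.085; -0.033 0.006 0 0 0 4.1 0.085; -0.033 0.008 0 0 0 4.2 0.085; -0.032 0.011 0 0 0 4.2 0.085; -0.031 0.013 0 0 0 4.2 0.085; -0.03 0.016 0 0 0 4.1 0.085

-0.035 -0.001 0 0 0 4.4 0.085; -0.034 0.002 0 0 0 4.4 0.085; -0.035 0.005 0 0 0 4.5 0.085; -0.034 0.007 0 0 0 4.4 0.085; -0.033 0.01 0 0 0 4.4 0.085; -0.033 0.012 0 0 0 4.4 0.085; -0.031 0.015 0 0 0 4.5 0.085; -0.031 0.017 0 0 0 4.4 0.085; -0.028 0.02 0 0 0 4.4 0.085; -0.028 0.021 0 0 0 4.4 0.085; -0.025 0.024 0 0 0 4.5 0.085; -0.024 0.026 0 0 0 4.4 0.085; -0.021 0.027 0 0 0 4.4 0.085; -0.019 0.029 0 0 0 4.4 0.085
```

Call:
step_arm(
  plan="-0.026 -0.022 0 0 0 4.2 0.085; -0.027 -0.019 0 0 0 4.2 0.085; -0.029 -0.018 0 0 0 4.1 0.085; -0.03 -0.015 0 0 0 4.2 0.085; -0.031 -0.013 0 0 0 4.2 0.085; -0.032 -0.011 0 0 0 4.2 0.085; -0.033 -0.008 0.001 0 0 4.2 0.085; -0.033 -0.007 0 0 0 4.1 0.085; -0.033 -0.003 0 0 0 4.2 0.085; -0.034 -0.001 0 0 0 4.2 0.085; -0.034 0.001 0 0 0 4.2 0.085; -0.033 0.004 0 0 0 4.2 0.085; -0.033 0.006 0 0 0 4.1 0.085; -0.033 0.008 0 0 0 4.2 0.085; -0.032 0.011 0 0 0 4.2 0.085; -0.031 0.013 0 0 0 4.2 0.085; -0.03 0.016 0 0 0 4.1 0.085",
)

```text
time_s: 2.67
tcp_pos: [0.5011, 0.1986, 0.2306]
eef_rot: [2.111, 2.327, 0.001]
force: [1.0, 0.5, 0.3]
finger_gap: 0.0847
grasp_force: 0.0
```

Call:
step_arm(
  plan="-0.035 -0.001 0 0 0 4.4 0.085; -0.034 0.002 0 0 0 4.4 0.085; -0.035 0.005 0 0 0 4.5 0.085; -0.034 0.007 0 0 0 4.4 0.085; -0.033 0.01 0 0 0 4.4 0.085; -0.033 0.012 0 0 0 4.4 0.085; -0.031 0.015 0 0 0 4.5 0.085; -0.031 0.017 0 0 0 4.4 0.085; -0.028 0.02 0 0 0 4.4 0.085; -0.028 0.021 0 0 0 4.4 0.085; -0.025 0.024 0 0 0 4.5 0.085; -0.024 0.026 0 0 0 4.4 0.085; -0.021 0.027 0 0 0 4.4 0.085; -0.019 0.029 0 0 0 4.4 0.085; 0 0 0 0 0 0 0.085; 0 0 0 0 0 0 0.085",
)

```text
time_s: 4.0
tcp_pos: [0.5387, -0.287, 0.2301]
eef_rot: [-3.006, -0.911, 0.0]
force: [-0.3, 0.5, -0.0]
finger_gap: 0.0847
grasp_force: 0.0
```

Call:
step_arm(
  plan="0 0.001 0.025 0 0 0 0.085; 0 0 0.025 0 0 0 0.085; 0 0 0.025 0 0 0 0.085; 0 0 0.02 0 0 0 0.085; 0 0 0.02 0 0 0 0.085; 0 0 0.019 0 0 0 0.085; 0 0 0 0 0 0 0.05; 0 0 0 0 0 0 0.035; 0 0 0 0 0 0 0.03; 0 0 0 0 0 0 0.03; 0 0 0 0 0 0 0.03; 0 0 0 0 0 0 0.03",
)

```text
time_s: 5.0
tcp_pos: [0.5404, -0.2865, 0.0979]
eef_rot: [3.003, 0.915, 0.003]
force: [0.1, -0.8, 0.7]
finger_gap: 0.0301
grasp_force: 0.0
```

Run:
```python
from m import *
c=camera('side'); cv2.imwrite('pics/s2.png',c['color'][240:440,270:470,::-1].repeat(3,0).repeat(3,1))
print(state()['force'],state()['finger_gap'])
```

```text
[-0.36805511 -0.44421309  0.03452949] 0.030170266921403184
```

View pics/s2.png

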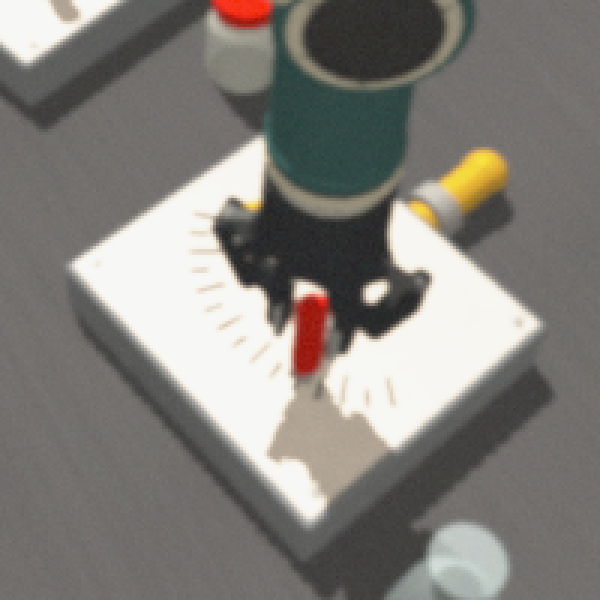

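```bash
cat >> p.py <<'E'
def arc(piv,a0,a1,n,z,gap):
    return [((piv[0]+.11*np.cos(a),piv[1]+.11*np.sin(a),z),a+np.pi/2+0*np.pi+np.pi,1,gap) for a in np.linspace(a0,a1,n+1)[1:]]
E
python3 - <<'E'
from p import *
p,Rm=now()
y=Rm[:,1]; print(np.degrees(np.arctan2(y[1],y[0])))
r=rows(p,Rm,arc((.6302,-.2233),3.734,2.80,18,.097,.03),4)
print('; '.join(r))
E
```

```text
-56.122217224846665
0.0001 -0.0078 0.0005 0.1 0.2 -177.1 0.03; -0.0002 0.0057 0 0 0 3 0.03; -0.0001 0.0057 0 0 0 3 0.03; -0.0002 0.0057 0 0 0 2.9 0.03; -0.0001 0.0057 0 0 0 3 0.03; -0.0002 0.0057 0 0 0 3 0.03; -0.0001 0.0057 0 0 0 2.9 0.03; -0.0002 0.0057 0 0 0 3 0.03; -0.0001 0.0057 0 0 0 3 0.03; -0.0002 0.0057 0 0 0 3 0.03; -0.0001 0.0057 0 0 0 2.9 0.03; -0.0001 0.0057 0.0001 0 0 3 0.03; -0.0002 0.0058 0 0 0 3 0.03; -0.0001 0.0057 0 0 0 3 0.03; -0.0002 0.0057 0 0 0 2.9 0.03; -0.0001 0.0057 0 0 0 3 0.03; -0.0002 0.0057 0 0 0 3 0.03; -0.0001 0.0057 0 0 0 2.9 0.03
```

Call:
step_arm(
  plan="0.0001 -0.0078 0 0 0 2.9 0.03; 0.0002 -0.0057 0 0 0 3 0.03; 0.0001 -0.0057 0 0 0 3 0.03; 0.0002 -0.0057 0 0 0 2.9 0.03; 0.0001 -0.0057 0 0 0 3 0.03; 0.0002 -0.0057 0 0 0 3 0.03; 0.0001 -0.0057 0 0 0 2.9 0.03; 0.0002 -0.0057 0 0 0 3 0.03; 0.0001 -0.0057 0 0 0 3 0.03; 0.0002 -0.0057 0 0 0 3 0.03; 0.0001 -0.0057 0 0 0 2.9 0.03; 0.0001 -0.0057 0 0 0 3 0.03; 0.0002 -0.0058 0 0 0 3 0.03; 0.0001 -0.0057 0 0 0 3 0.03; 0.0002 -0.0057 0 0 0 2.9 0.03; 0.0001 -0.0057 0 0 0 3 0.03; 0.0002 -0.0057 0 0 0 3 0.03; 0.0001 -0.0057 0 0 0 2.9 0.03; 0 0 0 0 0 0 0.03; 0 0 0 0 0 0 0.03",
)

```text
time_s: 6.72
tcp_pos: [0.5261, -0.186, 0.0968]
eef_rot: [-3.096, 0.53, -0.001]
force: [-0.4, -0.4, -0.5]
finger_gap: 0.0299
grasp_force: 0.0
```

```bash
sed -i 's/+np.pi\/2+0\*np.pi+np.pi/+np.pi\/2/' p.py
python3 - <<'E'
from p import *
p,Rm=now(); y=Rm[:,1]; s=state()
print(p,np.degrees(np.arctan2(y[1],y[0])), s['force'],s['finger_gap'],s['grasp_force'],np.arctan2(p[1]+.2233,p[0]-.6302)%6.283, np.hypot(p[1]+.2233,p[0]-.6302))
from m import meas
c=camera('side'); print(meas(c)['gas_handle'])
cv2.imwrite('pics/s3.png',c['color'][240:440,270:470,::-1].repeat(3,0).repeat(3,1))
E
```

```text
[ 0.5260752  -0.18603651  0.09678282] -109.42954153617713 [-0.3707019  -0.35735502 -0.49729156] 0.029896957455207318 0.0 2.797921063412943 0.11059178257196933
(array([ 0.5228, -0.1952,  0.1362]), np.int64(3), ((522.852783203125, -195.0849609375), 2.2118327617645264))
```

View pics/s3.png

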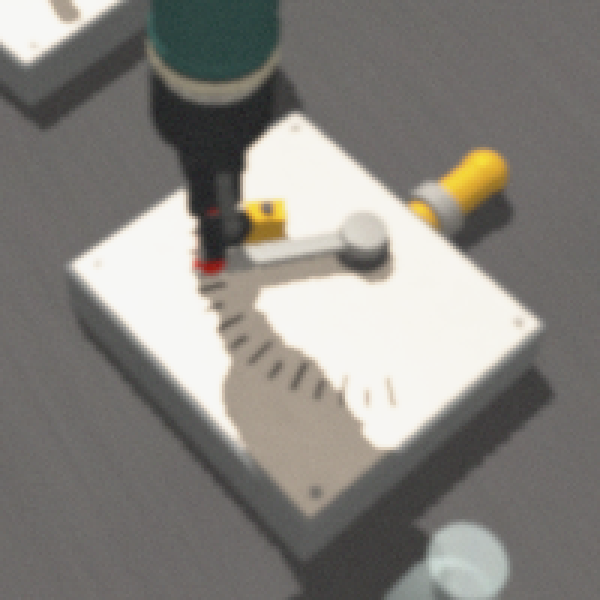

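Call:
step_arm(
  plan="0 -0.0015 0 0 0 0.8 0.03; 0 -0.0015 0 0 0 0.8 0.03; 0 -0.0015 0 0 0 0.8 0.03; 0 -0.0015 0 0 0 0.8 0.03; 0 -0.0015 0 0 0 0.8 0.03; 0 -0.0015 0 0 0 0.8 0.03; 0 -0.001 0 0 0 0.5 0.03; 0 0 0 0 0 0 0.03",
)

```text
time_s: 7.43
tcp_pos: [0.5297, -0.1765, 0.0964]
eef_rot: [-3.068, 0.676, -0.0]
force: [-1.4, -2.1, 2.1]
finger_gap: 0.03
grasp_force: 1.0
```

Call:
step_arm(
  plan="0 -0.0007 0 0 0 0.4 0.03; 0 -0.0007 0 0 0 0.4 0.03; 0 0 0 0 0 0 0.03",
)

```text
time_s: 7.68
tcp_pos: [0.5302, -0.1754, 0.0963]
eef_rot: [-3.063, 0.697, -0.0]
force: [-1.3, -1.5, 2.0]
finger_gap: 0.0298
grasp_force: 1.1
```

Call:
step_arm(
  plan="0 -0.0007 0 0 0 0.4 0.03; 0 -0.0007 0 0 0 0.4 0.03; 0 0 0 0 0 0 0.03",
)

```text
time_s: 7.93
tcp_pos: [0.5308, -0.1742, 0.0963]
eef_rot: [-3.058, 0.719, -0.0]
force: [-1.8, -1.7, 1.9]
finger_gap: 0.03
grasp_force: 1.2
```

```bash
cat > st.py <<'E'
from p import *
p,Rm=now(); y=Rm[:,1]; s=state()
print(p,np.degrees(np.arctan2(y[1],y[0])), s['force'],s['finger_gap'],s['grasp_force'],np.arctan2(p[1]+.2233,p[0]-.6302)%6.283, np.hypot(p[1]+.2233,p[0]-.6302))
E
python3 st.py
```

```text
[ 0.53082644 -0.17416252  0.09629049] -116.44972969427603 [-1.77541084 -1.67415714  1.93663721] 0.0300440195175815 1.163351722061634 2.6823768734129567 0.1108584514280596
```

Still sliding; continue gently until the force rises.

Call:
step_arm(
  plan="0 -0.0007 0 0 0 0.4 0.03; 0 -0.0007 0 0 0 0.4 0.03; 0 0 0 0 0 0 0.03",
)

```text
time_s: 8.18
tcp_pos: [0.5313, -0.1735, 0.0963]
eef_rot: [3.052, -0.74, 0.0]
force: [-2.3, -4.7, 1.0]
finger_gap: 0.03
grasp_force: 2.4
```

Call:
step_arm(
  plan="0 -0.0007 0 0 0 0.4 0.03; 0 0 0 0 0 0 0.03",
)

```text
time_s: 8.35
tcp_pos: [0.5314, -0.1735, 0.0963]
eef_rot: [3.049, -0.75, -0.0]
force: [-2.5, -6.4, 2.5]
finger_gap: 0.0303
grasp_force: 3.5
```

```bash
python3 st.py
```

```text
[ 0.53141051 -0.1735263   0.09630087] -117.62838889270542 [-2.50717283 -6.4427157   2.49573241] 0.03031535884458298 3.539031073451042 2.6748809593372442 0.11061999740750789
```

Call:
step_arm(
  plan="0 -0.0007 0 0 0 0 0.03; 0 -0.0007 0 0 0 0 0.03; 0 0 0 0 0 0 0.03; 0 0 0 0 0 0 0.03",
)

```text
time_s: 8.68
tcp_pos: [0.5314, -0.1734, 0.0963]
eef_rot: [3.047, -0.748, -0.001]
force: [-4.6, -10.6, 1.1]
finger_gap: 0.0301
grasp_force: 5.7
```

Call:
step_arm(
  plan="0 0.002 0 0 0 0 0.034; 0 0.002 0 0 0 0 0.034; 0 0.001 0 0 0 0 0.034; 0 0 -0.015 0 0 0 0.034; 0 0 -0.025 0 0 0 0.034; 0 0 -0.03 0 0 0 0.034; 0 0 -0.03 0 0 0 0.034; 0 0 0 0 0 0 0.034",
)

```text
time_s: 9.35
tcp_pos: [0.5342, -0.1764, 0.2034]
eef_rot: [3.05, -0.75, 0.018]
force: [0.9, -0.0, 0.9]
finger_gap: 0.0342
grasp_force: 0.0
```

Run:
```python
from p import *
p,Rm=now(); print(p)
a=3.975; piv=np.array((.6364,.2113))
h=piv+.11*np.array([np.cos(a),np.sin(a)]); print(h)
r=rows(p,Rm,[((*h,.21),a+np.pi/2,14,.085)],3)
print('; '.join(r))
from m import meas
c=camera('side'); o=meas(c); print(o['air_handle'],o['gas_handle'])
cv2.imwrite('pics/s4.png',c['color'][160:440,200:480,::-1].repeat(2,0).repeat(2,1))
```

```text
[ 0.53416576 -0.17644455  0.20335948]
[0.56244068 0.12987507]
-0.008 -0.02 -0.001 -0.1 -0.6 -5.4 0.085; -0.007 -0.021 0 0 0 -5.4 0.085; -0.004 -0.022 0 0 0 -5.3 0.085; -0.002 -0.022 -0.001 0 0 -5.4 0.085; -0.001 -0.022 0 0 0 -5.4 0.085; 0.002 -0.022 -0.001 0 0 -5.4 0.085; 0.004 -0.021 0 0 0 -5.4 0.085; 0.006 -0.021 -0.001 0 0 -5.4 0.085; 0.007 -0.021 0 0 0 -5.3 0.085; 0.01 -0.02 -0.001 0 0 -5.4 0.085; 0.011 -0.019 0 0 0 -5.4 0.085; 0.014 -0.017 -0.001 0 0 -5.4 0.085; 0.014 -0.016 0 0 0 -5.4 0.085; 0.017 -0.015 -0.001 0 0 -5.4 0.085
(array([0.5596, 0.1246, 0.1335]), np.int64(48), ((559.097412109375, 127.019287109375), 9.771024703979492)) (array([ 0.5292, -0.1818,  0.1343]), np.int64(97), ((528.6546630859375, -180.08181762695312), 11.72542953491211))
```

View pics/s4.png

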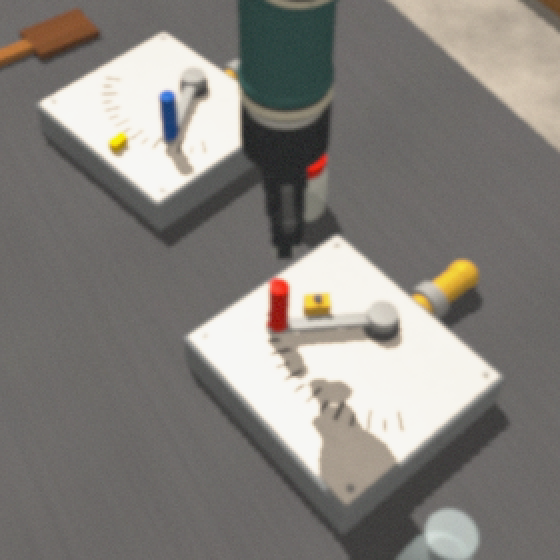

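Call:
step_arm(
  plan="-0.008 -0.02 -0.001 0 0 -5.4 0.085; -0.007 -0.021 0 0 0 -5.4 0.085; -0.004 -0.022 0 0 0 -5.3 0.085; -0.002 -0.022 -0.001 0 0 -5.4 0.085; -0.001 -0.022 0 0 0 -5.4 0.085; 0.002 -0.022 -0.001 0 0 -5.4 0.085; 0.004 -0.021 0 0 0 -5.4 0.085; 0.006 -0.021 -0.001 0 0 -5.4 0.085; 0.007 -0.021 0 0 0 -5.3 0.085; 0.01 -0.02 -0.001 0 0 -5.4 0.085; 0.011 -0.019 0 0 0 -5.4 0.085; 0.014 -0.017 -0.001 0 0 -5.4 0.085; 0.014 -0.016 0 0 0 -5.4 0.085; 0.017 -0.015 -0.001 0 0 -5.4 0.085; 0 0 0 0 0 0 0.085; 0 0 0 0 0 0 0.085; 0 0 0 0 0 0 0.085",
)

```text
time_s: 10.82
tcp_pos: [0.5579, 0.1307, 0.202]
eef_rot: [-2.873, -1.271, 0.004]
force: [-0.2, -0.2, 0.0]
finger_gap: 0.0849
grasp_force: 0.0
```

Run:
```python
from p import *
p,Rm=now(); print(p,state()['eef_rot'])
a=3.975; piv=np.array((.6364,.2113)); h=piv+.11*np.array([np.cos(a),np.sin(a)])
print('; '.join(rows(p,Rm,[((*h,.097),a+np.pi/2,6,.085)],3)))
```

```text
[0.55785746 0.13065698 0.20198655] [-2.87263686 -1.27114476  0.00359808]
0 0.001 0.017 -0.1 0.1 0 0.085; 0.001 0 0.018 0 0 0 0.085; 0 0.001 0.017 0 0 0 0.085; 0.001 0.001 0.018 0 0 0 0.085; 0 0 0.017 0 0 0 0.085; 0.001 0.001 0.018 0 0 0 0.085
```

Call:
step_arm(
  plan="0 0.001 0.017 0 0 0 0.085; 0.001 0 0.018 0 0 0 0.085; 0 0.001 0.017 0 0 0 0.085; 0.001 0.001 0.018 0 0 0 0.085; 0 0 0.017 0 0 0 0.085; 0.001 0.001 0.018 0 0 0 0.085; 0 0 0 0 0 0 0.05; 0 0 0 0 0 0 0.035; 0 0 0 0 0 0 0.03; 0 0 0 0 0 0 0.03; 0 0 0 0 0 0 0.03; 0 0 0 0 0 0 0.03",
)

```text
time_s: 11.82
tcp_pos: [0.5646, 0.1305, 0.0996]
eef_rot: [2.872, 1.272, 0.003]
force: [-0.8, 0.2, 0.6]
finger_gap: 0.0299
grasp_force: 0.0
```

Run:
```python
from p import *
p,Rm=now(); print(p,state()['force'])
print(np.arctan2(p[1]-.2113,p[0]-.6364)%6.2832)
# straddle pushing finger lags: tool ends 0.036 rad ahead of handle; stop 4 mm short first
print('; '.join(rows(p,Rm,arc((.6364,.2113),3.975,3.5117-.036+.06,12,.097,.03),4)))
c=camera('side'); cv2.imwrite('pics/s5.png',c['color'][160:290,200:370,::-1].repeat(4,0).repeat(4,1))
```

```text
[0.56456656 0.13051    0.09959605] [-0.80547141  0.18055972  0.56210759]
3.985622328001688
-0.0018 -0.0052 0.0026 0.1 -0.1 2.1 0.03; 0 -0.004 0 0 0 2.1 0.03; 0.0001 -0.004 0 0 0 2.1 0.03; 0.0001 -0.0041 0 0 0 2.1 0.03; 0.0001 -0.004 0 0 0 2.1 0.03; 0 -0.004 0 0 0 2.1 0.03; 0.0001 -0.004 0 0 0 2.1 0.03; 0.0001 -0.0041 0 0 0 2.1 0.03; 0.0001 -0.004 0 0 0 2.1 0.03; 0 -0.004 0 0 0 2.1 0.03; 0.0001 -0.004 0 0 0 2.1 0.03; 0.0001 -0.0041 0 0 0 2.1 0.03
```

View pics/s5.png

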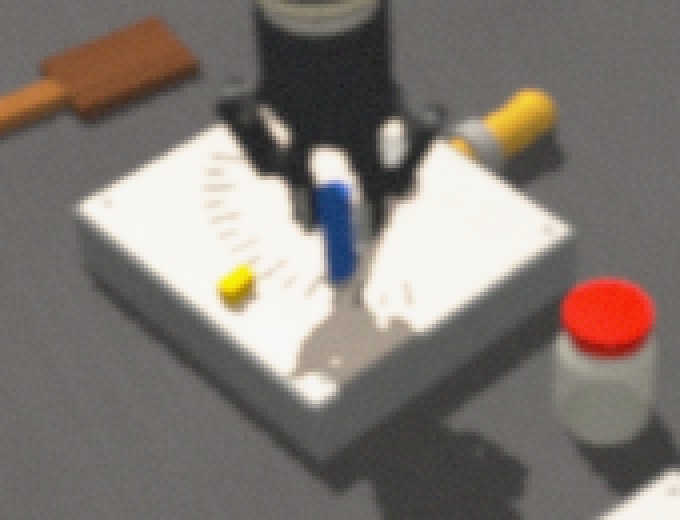

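Blue handle (335,230) sits between the fingers, yellow marker at (237,285) is clear. Swing to just short.

Call:
step_arm(
  plan="-0.0018 -0.0052 0.0026 0 0 2.1 0.03; 0 -0.004 0 0 0 2.1 0.03; 0.0001 -0.004 0 0 0 2.1 0.03; 0.0001 -0.0041 0 0 0 2.1 0.03; 0.0001 -0.004 0 0 0 2.1 0.03; 0 -0.004 0 0 0 2.1 0.03; 0.0001 -0.004 0 0 0 2.1 0.03; 0.0001 -0.0041 0 0 0 2.1 0.03; 0.0001 -0.004 0 0 0 2.1 0.03; 0 -0.004 0 0 0 2.1 0.03; 0.0001 -0.004 0 0 0 2.1 0.03; 0.0001 -0.0041 0 0 0 2.1 0.03; 0 0 0 0 0 0 0.03; 0 0 0 0 0 0 0.03",
)

```text
time_s: 13.03
tcp_pos: [0.5342, 0.1692, 0.0962]
eef_rot: [-3.08, -0.617, -0.001]
force: [-0.7, 0.0, -0.8]
finger_gap: 0.03
grasp_force: 0.1
```

Run:
```python
from p import *
p,Rm=now(); print(p,state()['force'])
a=np.arctan2(p[1]-.2113,p[0]-.6364)%6.2832;print(a,a+.036,'goal 3.512, mm left',(a+.036-3.512)*110)
```

```text
[0.53421672 0.16918503 0.09615566] [-0.74208099  0.02164007 -0.81559761]
3.5325448673788253 3.5685448673788254 goal 3.512, mm left 6.2199354116707894
```

Call:
step_arm(
  plan="0 -0.0015 0 0 0 0.7 0.03; 0 -0.0015 0 0 0 0.7 0.03; 0 -0.0015 0 0 0 0.7 0.03; 0 -0.001 0 0 0 0.5 0.03; 0 0 0 0 0 0 0.03; 0 0 0 0 0 0 0.03; 0 0.002 0 0 0 0 0.034; 0 0.002 0 0 0 0 0.034; 0 0 -0.015 0 0 0 0.034; 0 0 -0.025 0 0 0 0.034; 0 0 -0.03 0 0 0 0.034; 0 0 -0.03 0 0 0 0.034; 0.03 0 0 0 0 0 0.034; 0.04 0 0 0 0 0 0.034; 0.04 0 0 0 0 0 0.034; 0.04 0 0 0 0 0 0.034; 0 0 0 0 0 0 0.034",
)

```text
time_s: 14.45
tcp_pos: [0.6792, 0.2235, 0.1922]
eef_rot: [-3.093, -0.545, -0.001]
force: [-0.7, -0.5, -0.0]
finger_gap: 0.034
grasp_force: 0.0
```

Run:
```python
from m import *
print(state()['tcp_pos'])
c=camera('top')
for k,v in meas(c).items(): print(k,v)
im=cv2.resize(c['color'][150:350,110:560,::-1],None,fx=1.77,fy=1.77,interpolation=cv2.INTER_CUBIC);cv2.imwrite('pics/t6.png',im)
c=camera('side'); print(meas(c)['air_handle'])
```

```text
[0.67921284 0.22354604 0.19224539]
gas_rect ((573.6929931640625, -233.00404357910156), (226.2303924560547, 251.7799072265625), 9.738973617553711)
gas_handle (array([ 0.5297, -0.1761,  0.1371]), np.int64(83), ((530.0899658203125, -176.65084838867188), 10.940966606140137))
gas_bar (array([ 0.6113, -0.2202,  0.068 ]), np.int64(271))
gas_yel (array([ 0.5756, -0.18  ,  0.083 ]), np.int64(103), ((576.8880004882812, -182.05093383789062), (21.81633186340332, 31.484798431396484), 65.74466705322266))
air_rect ((590.7313232421875, 155.11814880371094), (226.29434204101562, 165.40072631835938), 13.999815940856934)
air_handle (array([0.5339, 0.1688, 0.1368]), np.int64(73), ((533.85107421875, 169.54685974121094), 10.485737800598145))
air_bar (array([0.5897, 0.1878, 0.0684]), np.int64(260))
air_yel (array([0.5035, 0.1593, 0.0667]), np.int64(60), ((502.8768615722656, 159.92562866210938), (22.76308822631836, 13.724035263061523), 20.21807861328125))
(array([0.5323, 0.1652, 0.1334]), np.int64(44), ((532.8759765625, 165.3092498779297), 9.726130485534668))
```

View pics/t6.png

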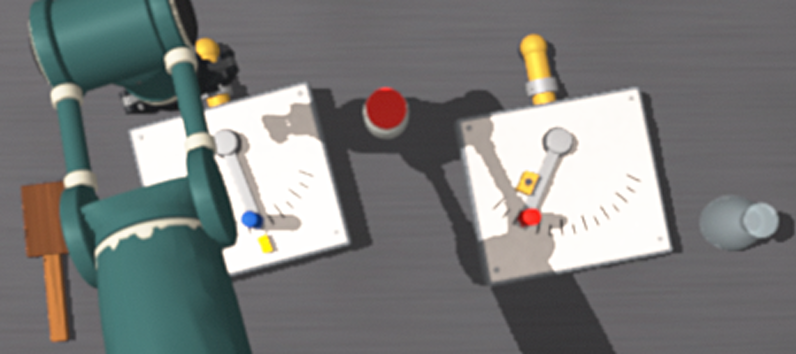

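Run:
```python
from p import *
p,Rm=now(); y=Rm[:,1]; psi=np.arctan2(y[1],y[0]); print(p,psi)
a=3.53; piv=np.array((.6364,.2113))
h=lambda a,z:(*(piv+.11*np.array([np.cos(a),np.sin(a)])),z)
print(Rm.T@(np.array(h(a,.19))-p), np.degrees(a+np.pi/2-2*np.pi-psi))
```

```text
[0.67420994 0.22179388 0.19303077] -1.222026285832554
[-0.14901944  0.00130208  0.00365017] 2.271050313433489
```

Call:
step_arm(
  plan="-0.039 0.001 0 0 0 0 0.034; -0.04 0 0 0 0 0 0.034; -0.04 0 0 0 0 0 0.034; -0.03 0 0 0 0 0 0.034; 0 0 0 0 0 0 0.034; 0 0 0 0 0 0 0.034",
)

```text
time_s: 15.05
tcp_pos: [0.5316, 0.1689, 0.1958]
eef_rot: [-3.094, -0.545, 0.001]
force: [0.1, 0.3, 1.1]
finger_gap: 0.0342
grasp_force: 0.0
```

Run:
```python
from p import *
p,Rm=now(); y=Rm[:,1]; psi=np.arctan2(y[1],y[0]); print(p,psi)
a=3.53; piv=np.array((.6364,.2113))
h=lambda a,z:(*(piv+.11*np.array([np.cos(a),np.sin(a)])),z)
print(Rm.T@(np.array(h(a,.097))-p))
```

```text
[0.53160132 0.1689262  0.19577622] -1.22235932728344
[0.00310075 0.00038161 0.09877473]
```

Call:
step_arm(
  plan="0.003 0 0.02 0 0 0 0.034; 0 0 0.025 0 0 0 0.034; 0 0 0.025 0 0 0 0.034; 0 0 0.02 0 0 0 0.034; 0 0 0.008 0 0 0 0.03; 0 0 0 0 0 0 0.03; 0 0 0 0 0 0 0.03",
)

```text
time_s: 15.63
tcp_pos: [0.538, 0.171, 0.0981]
eef_rot: [-3.094, -0.545, -0.0]
force: [-0.0, 0.2, 0.4]
finger_gap: 0.0299
grasp_force: 0.0
```

Run:
```python
from p import *
p,Rm=now(); print(p,state()['force'])
a=np.arctan2(p[1]-.2113,p[0]-.6364)%6.2832;print(a,'push mm to tool 3.478:',(a-3.478)*110)
```

```text
[0.53797679 0.17097754 0.09809436] [-0.0396565   0.19968326  0.42713614]
3.530434388065712 push mm to tool 3.478: 5.767782687228307
```

Call:
step_arm(
  plan="0 -0.0015 0 0 0 0.7 0.03; 0 -0.0015 0 0 0 0.7 0.03; 0 -0.0015 0 0 0 0.7 0.03; 0 -0.001 0 0 0 0.5 0.03; 0 0 0 0 0 0 0.03; 0 0 0 0 0 0 0.03; 0 0.002 0 0 0 0 0.034; 0 0.002 0 0 0 0 0.034; 0 0 -0.015 0 0 0 0.034; 0 0 -0.025 0 0 0 0.034; 0 0 -0.03 0 0 0 0.034; 0 0 -0.03 0 0 0 0.034; 0.03 0 0 0 0 0 0.034; 0.04 0 0 0 0 0 0.034; 0.04 0 0 0 0 0 0.034; 0.04 0 0 0 0 0 0.034; 0 0 0 0 0 0 0.034; 0 0 0 0 0 0 0.034; 0 0 0 0 0 0 0.034",
)

```text
time_s: 17.22
tcp_pos: [0.679, 0.2166, 0.1963]
eef_rot: [3.105, 0.474, -0.005]
force: [-0.5, -0.8, -0.7]
finger_gap: 0.0341
grasp_force: 0.0
```

Run:
```python
from m import *
s=state(); print(s['tcp_pos'],s['joint_velocities'])
for i in range(3):
    o=meas(camera('top')); h=o['air_handle'][0]; y=o['air_yel'][0]; g=o['gas_handle'][0]
    print(h,y,np.degrees(np.arctan2(h[1]-.2113,h[0]-.6364))+180,np.degrees(np.arctan2(y[1]-.2113,y[0]-.6364))+180, np.arctan2(g[1]+.2233,g[0]-.6302))
```

```text
[0.67899529 0.21662661 0.19627603] [-0.00064033 -0.04078933  0.02501201 -0.00078402 -0.00216495  0.00417774]
[0.5332 0.1691 0.1369] [0.5035 0.1592 0.0673] 22.24037589039054 21.406375247153477 2.704583876829177
[0.5332 0.1691 0.1372] [0.5036 0.1592 0.0666] 22.24037589039054 21.421034346275775 2.704965493776252
[0.5332 0.1691 0.1368] [0.5035 0.1591 0.0668] 22.24037589039054 21.44373466629935 2.704965493776252
```

```bash
python3 -c "
from bench import close_job; print(close_job())"
```

```text
the job is handed in; nothing more can be done
None
```

The job is handed in: the gas lever was pushed home until it stalled at its brass stop (wrist force about 12 N). By camera, the air lever is about 0.8° short of the yellow marker. The arm is clear and never went near the jar, vase or paddle; no verdict was returned.

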